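Seat the pack's cells in order

ROBOT

A 6-joint arm with a two-finger parallel gripper is mounted at the origin on the work surface. World frame = base frame: x ahead of the robot, y to its left, z up, the work surface at z = 0. Lengths are in mm, angles in rad, forces in N, time in s.
With the tool pointing down it reaches from about 350 to 775 mm from the base axis. Payload 7.3 kg.
Tool frame: the origin (TCP) lies at the very end of the fingers, on their centre line; the grasp point (between the pads) lies 19 mm behind it; z points along the fingers, y is the line along which they close (so a half turn about z gives the same grasp; the last joint's range is limited). The gripper opens to 92 mm and grips with 3 to 60 N. Pads are 19 mm wide; open, the fingers measure 130 mm over their backs; the gripper's body (75 mm by 190 mm) begins 47 mm behind the grasp point.
Start: joints at [-1.248, 0.342, 1.524, -0, 1.275, -0.146], TCP at [237.228, -468.367, 226.741] pointing down, gripper open.
Joint ranges: [-2.53, 2.53], [-0.77, 2.02], [0.04, 2.7], [-1, 4.14], [0.28, 2.66], [-3.11, 3.11]. Speed limits (rad/s): [2.57, 2.57, 3.14, 3.14, 3.14, 3.14].

INTERFACE

Orientations are given as [roll, pitch, yaw] about the fixed x, y, z axes, in that order (R = Rz(yaw) Ry(pitch) Rx(roll)).
In Python, from plant import bot gives the robot as it stands.
- The arm moves only by the tool apply_moves, never from a script. Its argument "motion" is text: rows parted by semicolons, each of 4 numbers parted by spaces: the shift along the tool's x, y, z in m, then the turn about the tool's z in degrees. A call has 1 to 8 rows; each row shifts and turns the commanded pose from where the row before left it, along the tool's axes as they then stand; what a row does not reach is not made up. A row lasts 1/8 s, in which the tool goes at most 62.5 mm and 10.7 degrees, less where a joint would pass 70% of its speed; a pose out of reach is approached as far as the arm can. A call with a gripper value outside its range is refused whole. "fingers" is the opening, from -1 (shut) to 1 (fully open), set as the call begins (left out, the last holds). The fingers move at their own pace and stop on an object; the grip force is fixed at half the most. Time passes only in rows, so rows that do not move let the fingers close. It gives the time, the measured TCP pose, the force, the opening and the grip force at its end, in the units of the state.
- bot.get_obs(): the state, without advancing time (a new reading comes with each control period).
- bot.capture(name): name is "side" or "top"; returns a dict with "img" (400x640x3 uint8, blue, green, red), "range_z" (400x640 float32, mm along the optical axis (not along the pixel's ray), 0 where there is no reading), "fx", "fy", "cx", "cy" (pixels), "D" ([k1, k2, p1, p2, k3] as OpenCV has them; the pictures are not rectified), "world_from_camera" (4x4, takes a point from camera to world coordinates). Camera axes: x right, y down, z forward; pixel columns grow to the right and rows downward; lengths in mm; the calibration is good to about 2 mm. A picture is of the moment at which its call begins.
- bot.close_job(): hands the job in; it is judged then, once.
Trained networks look in a picture, given as the dict that the camera call returned (one of the last four; its "shot" number tells which), for a name from the list of things; names that differ only in an ending like _2 or _b are one class to them, and where a whole thing is asked for, a point or a joint stands for the part that bears it (a point fixed in the world has none). Each returns a list of dicts, best first, with "p" (0 to 1); they miss things now and then, are a little off and sometimes report something else, mostly with a low value. They report only what shows in the picture. A call takes as long as a camera call.
- bot.cut_out(picture, thing): "pixels" (400x640 bool, what is visible of it) and "point" ([column, row] in pixels, amid what is visible of it).
The state is a dict: "time": time; "joint_positions": joint angles; "dq": joint speeds; "tau": joint torques, N m; "tool_pos": TCP position; "tcp_rot": TCP orientation; "contact_force": force on the tool from outside, world axes, zero at the start; "moment": the same for the moment, N m; "grip_width": finger opening in mm; "finger_force": force on a finger pad.
Only numpy, scipy, OpenCV 4.12 (cv2) and the standard library are available. Lean on these libraries where they do the work, as an engineer would, in place of code of your own. Each camera call takes 0.05 s, during which the arm holds its last target. There are 200 camera calls.

TASK

Connect the battery pack from its negative end: with the fingertips, lightly press the top of the white-capped cell, then the yellow-capped, then the blue-capped one, each straight down in its carrier until it is fully seated. Leave the green-capped cell standing up and untouched, since it would make the pack live; press gently, do not pull any cell up, and do not disturb the other things on the bench.

Things in the scene. Friction and masses are not known exactly. Their poses are not given: they have to be found in the camera images.
- carrier: black four-cell pack carrier fixed to the bench: 66 mm (its x) by 236 mm (its y), 46 mm high; origin under its centre on the bench, z up. The four cells stand in its collars in one row along its y, 55 mm apart (at -82.5, -27.5, 27.5, 82.5 mm); which colour stands where varies. Cell tops are higher than everything else within 50 mm
- white_top (a point): top centre of the white-capped cell: red cell 32 mm across under a white cap 34 mm across, 14 mm high, with a steel contact 19 mm across on top; 70 mm tall together. This point is on the contact, 92 to 94 mm above the bench before pressing; z up. The cap is sprung: it sinks up to 7 mm on the cell (2 N to start, then 2 N per mm) and comes back
- yellow_top (a point): top centre of the yellow-capped cell: red cell 32 mm across under a yellow cap 34 mm across, 14 mm high, with a steel contact 19 mm across on top; 70 mm tall together. This point is on the contact, 92 to 94 mm above the bench before pressing; z up. The cap is sprung: it sinks up to 7 mm on the cell (2 N to start, then 2 N per mm) and comes back
- blue_top (a point): top centre of the blue-capped cell: red cell 32 mm across under a blue cap 34 mm across, 14 mm high, with a steel contact 19 mm across on top; 70 mm tall together. This point is on the contact, 92 to 94 mm above the bench before pressing; z up. The cap is sprung: it sinks up to 7 mm on the cell (2 N to start, then 2 N per mm) and comes back
- green_top (a point): top centre of the green-capped cell: red cell 32 mm across under a green cap 34 mm across, 14 mm high, with a steel contact 19 mm across on top; 70 mm tall together. This point is on the contact, 92 to 94 mm above the bench before pressing; z up. The cap is sprung: it sinks up to 7 mm on the cell (2 N to start, then 2 N per mm) and comes back
- cell_white (a joint): how far (m) the white-capped cell itself is pressed down in its clip, without the cap's give: starts 0 to 0.002, 0.010 on its hard stop, negative if pulled up. A friction clip holds it where it is left; pushing it down takes 2.5 N at first, 4 N at the stop. Seated beyond 0.007. Over 20 N on it is heavy-handed
- cell_yellow (a joint): how far (m) the yellow-capped cell itself is pressed down in its clip, without the cap's give: starts 0 to 0.002, 0.010 on its hard stop, negative if pulled up. A friction clip holds it where it is left; pushing it down takes 2.5 N at first, 4 N at the stop. Seated beyond 0.007. Over 20 N on it is heavy-handed
- cell_blue (a joint): how far (m) the blue-capped cell itself is pressed down in its clip, without the cap's give: starts 0 to 0.002, 0.010 on its hard stop, negative if pulled up. A friction clip holds it where it is left; pushing it down takes 2.5 N at first, 4 N at the stop. Seated beyond 0.007. Over 20 N on it is heavy-handed
- cell_green (a joint): how far (m) the green-capped cell itself is pressed down in its clip, without the cap's give: starts 0 to 0.002, 0.010 on its hard stop, negative if pulled up. A friction clip holds it where it is left; pushing it down takes 2.5 N at first, 4 N at the stop. Seated beyond 0.007. Over 20 N on it is heavy-handed
- spare_cell: bystander: loose red cell without a cap, 32 mm diameter, 70 mm tall, standing beyond the carrier (far side from the robot); origin under its centre
- tape_roll: bystander: loose orange roll of tape lying flat, 70 mm outer diameter, 19 mm high, on the robot side of the carrier; origin under its centre
- end_cap: bystander: loose brick-red insulating plate with round ends, 34 by 170 by 4 mm, lying flat beyond the carrier; origin under its centre
- screwdriver: bystander: loose screwdriver lying on the bench to the left
- jar: bystander: loose glass jar with grey cap, 60 mm diameter, 75 mm tall, to the left; origin under its centre
- strip_tray: bystander: loose grey divided tray, 100 by 140 by 30 mm, to the right; origin under its centre

How it is judged:
By the outcome, as a careful person would: the job done as asked, in the order asked, and still so for the second after the job is handed in, with the robot touching nothing.
It also fails if it takes over 40 s, if anything falls off the work surface, if the arm or the gripper's body presses on something with over 40 N, if the wrist force passes 120 N, or if a joint passes its speed limit or range.

## Working session

There is one attempt and no reset: what is moved stays moved. The work goes in short steps, Python scripts to look and compute and a tool call to move; the robot and the scene stay as the last step left them, time stands still between calls to the robot, and variables do not carry over. Pictures are saved under pics/ and viewed, at most 10 in all, crops included, and the job is handed in when it is done.

Besides the shell and the picture viewer there is one more tool, called in YAML: its name, and indented under it one key for each argument. apply_moves: Moves the arm, as the interface text tells. Its arguments: {"type":"object","properties":{"motion":{"type":"string"},"fingers":{"type":"number"}},"required":["motion"]}

```bash
mkdir -p pics; cat > h.py <<'E'
from plant import bot
import numpy as np, cv2
def xyz(c,mask):
    v,u=np.nonzero(mask&(c["range_z"]>0)); z=c["range_z"][v,u]
    K=np.array([[c["fx"],0,c["cx"]],[0,c["fy"],c["cy"]],[0,0,1.]])
    n=cv2.undistortPoints(np.stack([u,v],1).astype(np.float64)[:,None],K,np.array(c["D"],float))[:,0]
    P=np.c_[n*z[:,None],z]; T=np.array(c["world_from_camera"]); return P@T[:3,:3].T+T[:3,3]
def tops(c):
    out={}
    for n in ["white","yellow","blue","green"]:
        r=bot.cut_out(c,n+"_top")
        for d in r[:2]:
            P=xyz(c,d["pixels"])
            if len(P)<10: print(n,"few",d["p"]);continue
            zt=np.percentile(P[:,2],95); Q=P[P[:,2]>zt-4]
            lo,hi=np.percentile(Q[:,:2],[3,97],axis=0)
            print(n,round(d["p"],2),d["point"],"mid",((lo+hi)/2).round(1),"size",(hi-lo).round(1),"ztop",zt.round(1),len(Q))
E
python3 - <<'E'
from h import *
for n in ["top","side"]:
    c=bot.capture(n); cv2.imwrite(f"pics/{n}0.png",c["img"]); print(n,np.array(c["world_from_camera"]).round(2)[:3,3]); tops(c)
    for d in bot.cut_out(c,"carrier")[:1]:
        P=xyz(c,d["pixels"]);Q=P[(P[:,2]>25)&(P[:,2]<60)].astype(np.float32); print(cv2.minAreaRect(Q[:,:2]))
s=bot.get_obs(); print({k:np.round(v,3) for k,v in s.items()})
E
```

```text
top [ 295.19   -8.7  1477.53]
white 0.56 [343.1, 180.8] mid [ 521.6 -107.1] size [19.3 23.4] ztop 96.5 26
white 0.5 [196.2, 245.2] mid [325.  354.5] size [38.1 84. ] ztop 29.5 69
blue 0.47 [307.1, 179.0] mid [522.1   5.1] size [30.4 24.6] ztop 96.5 37
green 0.49 [288.5, 178.5] mid [522.7  58.8] size [25.2 27.5] ztop 97.0 37Traceback (most recent call last):
  File "<stdin>", line 5, in <module>
cv2.error: OpenCV(4.12.0) /io/opencv/modules/imgproc/src/convhull.cpp:143: error: (-215:Assertion failed) total >= 0 && (depth == CV_32F || depth == CV_32S) in function 'convexHull'
```

View pics/top0.png

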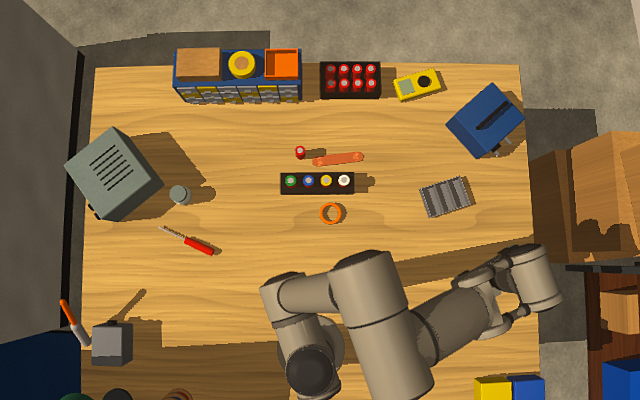

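The top view shows the carrier at about (317,183). Its caps from left to right are green (290,181), blue (308,181), yellow (326,181) and white (344,181). The tape roll is at (331,213), and the spare cell and end cap are beyond the carrier.

```bash
python3 - <<'E'
from h import *
c=bot.capture("side"); cv2.imwrite("pics/side0.png",c["img"]); print(np.array(c["world_from_camera"]).round(2)); tops(c)
c=bot.capture("top")
m=np.zeros((400,640),bool); m[165:200,270:365]=1
v,u=np.nonzero(m&(c["range_z"]>0)); P=xyz(c,m); im=c["img"][v,u].astype(int)
T=P[(P[:,2]>80)]; 
_,lab,cen=cv2.kmeans(T[:,1:2].astype(np.float32),4,None,(3,50,.01),5,2)
for k in range(4):
    Q=T[lab[:,0]==k]; print("cap",len(Q),Q.mean(0).round(1),np.median(Q[:,2]),np.ptp(Q,axis=0).round(1))
B=P[(P[:,2]>35)&(P[:,2]<56)].astype(np.float32); print(cv2.minAreaRect(B[:,:2].copy()),np.median(B[:,2]))
G=P[P[:,2]<15]; print("bench",np.median(G[:,2]))
s=bot.get_obs(); print({k:np.round(v,3) for k,v in s.items()})
E
```

```text
[[-7.70000e-01 -4.50000e-01  4.40000e-01 -9.37700e+01]
 [-6.30000e-01  5.30000e-01 -5.60000e-01  7.68580e+02]
 [ 2.00000e-02 -7.10000e-01 -7.00000e-01  1.05187e+03]
 [ 0.00000e+00  0.00000e+00  0.00000e+00  1.00000e+00]]
yellow 0.73 [318.6, 202.1] mid [524.6   3.8] size [27.3 28.7] ztop 93.3 52
yellow 0.57 [330.5, 192.3] mid [522.3 -49.8] size [30.6 25.3] ztop 94.4 36
blue 0.46 [319.4, 199.9] mid [525.8   4.1] size [26.9 28.6] ztop 94.5 35
green 0.74 [327.3, 196.5] mid [522.3 -48.9] size [30.4 27.1] ztop 93.5 43
green 0.67 [307.6, 209.8] mid [521.1  59.6] size [24.4 26.4] ztop 94.0 37
cap 95 [ 522.  -106.4   90.7] 91.10065368330402 [32.5 31.5 17.4]
cap 96 [522.7  58.   91.5] 91.4771440191281 [32.6 30.9 14. ]
cap 98 [522.1 -50.9  91.1] 91.01789242996699 [31.9 30.9 17.1]
cap 93 [522.    3.6  92.3] 92.5913061598767 [31.7 27.9 15.5]
((523.1383666992188, -24.84172821044922), (67.6495361328125, 233.72047424316406), 0.28826814889907837) 46.102722
bench 0.7856689281682065
{'time': np.float64(0.6), 'joint_positions': array([-1.248,  0.342,  1.524,  0.   ,  1.275, -0.146]), 'dq': array([-0.   ,  0.   ,  0.   , -0.   ,  0.   ,  0.001]), 'tau': array([-2.0000e-03, -4.3093e+01, -2.4440e+01,  7.1000e-02,  4.8000e-02,
        0.0000e+00]), 'tool_pos': array([ 237.233, -468.383,  226.744]), 'tcp_rot': array([3.141, 0.   , 0.469]), 'contact_force': array([-0.501,  0.493, -0.482]), 'moment': array([ 0.015, -0.022, -0.007]), 'finger_force': np.float64(0.0), 'grip_width': np.float64(92.285)}
```

View pics/side0.png

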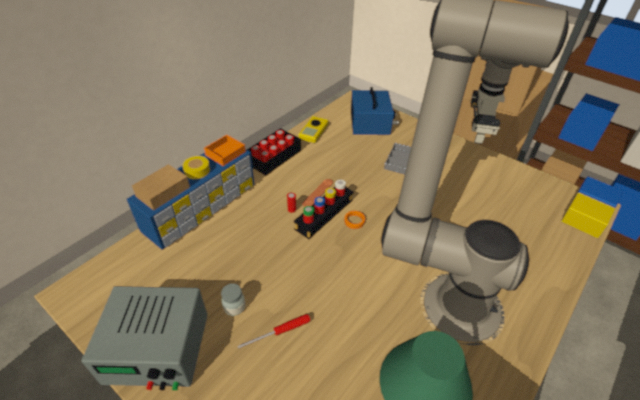

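The side view confirms the order: green (309,213) nearest the camera, then blue (320,203), yellow (330,193) and white (341,185). Nothing tall stands near the row. The cells lie at x≈522.5 and y≈-106.5 (white), -51.5 (yellow), 3.5 (blue) and 58.5 (green). Next I shut the fingers, turn to yaw 0 and travel high.

apply_moves:
  motion: "0 0 0 9; 0 0 0 9; 0 0 0 8.9; 0.03 -0.038 0 0; 0.03 -0.038 0 0; 0.03 -0.038 0 0; 0.03 -0.038 0 0; 0.03 -0.038 0 0"
  fingers: -1

```text
time: 1.6
tool_pos: [388.2, -277.2, 226.9]
tcp_rot: [3.141, -0.0, -0.001]
contact_force: [1.2, -0.8, -0.4]
grip_width: 16.4
finger_force: 0.0
```

apply_moves:
  motion: "0.03 -0.038 0 0; 0.03 -0.038 0 0; 0.03 -0.038 0 0; 0.03 -0.038 0 0; 0.015 -0.02 0 0; 0 0 0 0; 0 0 0 0"

```text
time: 2.48
tool_pos: [522.0, -107.1, 226.6]
tcp_rot: [3.141, 0.0, -0.001]
contact_force: [-0.1, -1.1, 0.3]
grip_width: 0.6
finger_force: 0.0
```

apply_moves:
  motion: "0 0 0.04 0; 0 0 0.04 0; 0 0 0.03 0; 0 0 0.01 0; 0 0 0 0; 0 0 0 0"

```text
time: 3.22
tool_pos: [523.2, -107.2, 108.1]
tcp_rot: [3.141, -0.002, -0.001]
contact_force: [0.8, -0.1, 0.0]
grip_width: 0.3
finger_force: 0.0
```

```bash
python3 - <<'E'
from h import *
c=bot.capture("side"); cv2.imwrite("pics/s1.png",cv2.resize(c["img"][140:250,270:400],None,fx=5,fy=5,interpolation=2))
s=bot.get_obs();print(s["tool_pos"],s["contact_force"])
E
```

```text
[ 523.25393663 -107.05086001  108.10357127] [-0.38123324  0.48882244  0.53646744]
```

View pics/s1.png

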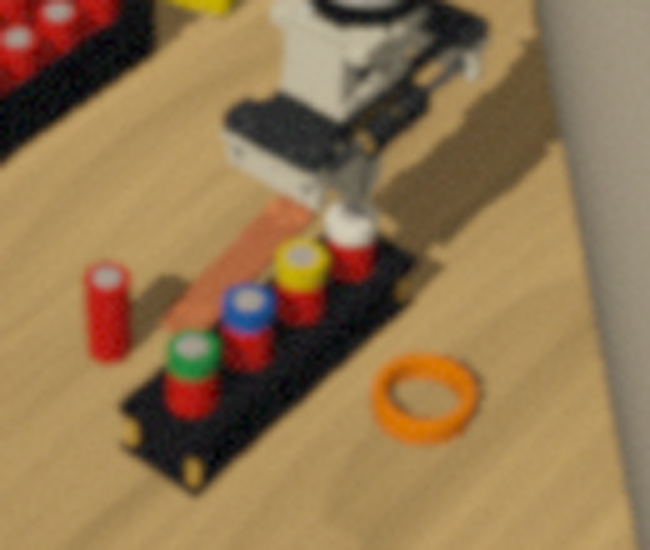

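The fingertips (crop 352,195) are centred over the white cap (350,230), and the neighbouring cells are clear. I press slowly and watch the force.

apply_moves:
  motion: "0 0 0.01 0; 0 0 0.003 0; 0 0 0.003 0; 0 0 0.002 0; 0 0 0.002 0; 0 0 0 0"

```text
time: 4.03
tool_pos: [522.3, -106.5, 86.6]
tcp_rot: [-3.141, 0.0, -0.001]
contact_force: [-1.8, 0.8, 3.5]
grip_width: 0.5
finger_force: 1.6
```

apply_moves:
  motion: "0 0 0.002 0; 0 0 0.002 0; 0 0 0 0; 0 0 0 0"

```text
time: 4.53
tool_pos: [522.5, -106.5, 82.8]
tcp_rot: [3.142, -0.0, -0.001]
contact_force: [-2.7, 1.3, 5.0]
grip_width: 0.2
finger_force: 2.4
```

apply_moves:
  motion: "0 0 0.001 0; 0 0 0 0; 0 0 0 0"

```text
time: 4.9
tool_pos: [522.5, -106.6, 82.0]
tcp_rot: [3.142, -0.0, -0.001]
contact_force: [-4.0, 1.7, 6.3]
grip_width: 0.7
finger_force: 3.2
```

apply_moves:
  motion: "0 0 0.001 0; 0 0 0 0; 0 0 0 0"

```text
time: 5.28
tool_pos: [522.5, -106.6, 81.2]
tcp_rot: [3.141, -0.0, -0.001]
contact_force: [-3.2, 2.1, 7.7]
grip_width: -0.0
finger_force: 4.0
```

The force is rising at about 2 N/mm and has reached 7.7 N, so the cell is on its stop. I lift straight up and move to yellow.

apply_moves:
  motion: "0 0 -0.002 0; 0 0 -0.003 0; 0 0 -0.01 0; 0 0 -0.02 0; 0 -0.027 0 0; 0 -0.028 0 0; 0 0 0 0; 0 0 0 0"

```text
time: 6.28
tool_pos: [522.9, -52.1, 116.0]
tcp_rot: [3.141, -0.001, -0.0]
contact_force: [-0.0, 0.1, 0.0]
grip_width: -0.0
finger_force: 0.0
```

```bash
python3 - <<'E'
from h import *
c=bot.capture("side"); cv2.imwrite("pics/s2.png",cv2.resize(c["img"][140:250,270:400],None,fx=5,fy=5,interpolation=2))
E
```

```text
(no output)
```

View pics/s2.png

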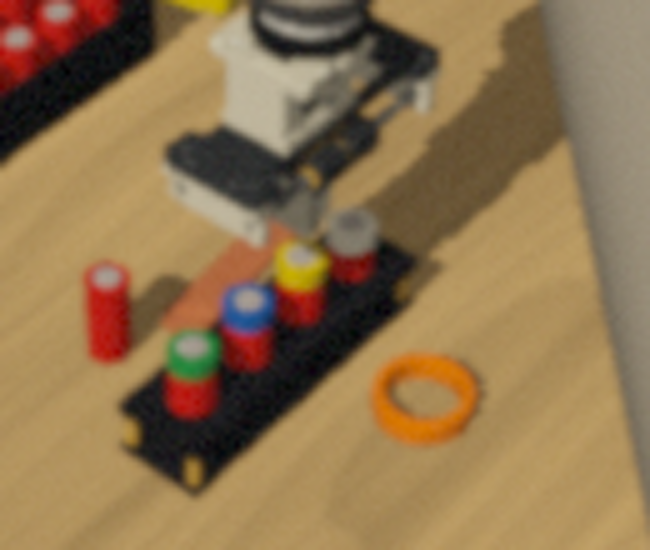

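The white cell (350,235, in shadow) sits lower now. The fingers are over the yellow cap at (302,265). I press yellow.

apply_moves:
  motion: "0 0 0.018 0; 0 0 0.003 0; 0 0 0.003 0; 0 0 0.003 0; 0 0 0.002 0; 0 0 0.002 0; 0 0 0 0; 0 0 0 0"

```text
time: 7.32
tool_pos: [522.8, -51.7, 84.9]
tcp_rot: [3.141, -0.001, -0.001]
contact_force: [-0.2, -1.6, 3.4]
grip_width: 0.6
finger_force: 1.7
```

apply_moves:
  motion: "0 0 0.001 0; 0 0 0.001 0; 0 0 0 0; 0 0 0 0"

```text
time: 7.82
tool_pos: [522.8, -51.7, 82.9]
tcp_rot: [3.141, -0.001, -0.001]
contact_force: [0.6, -3.7, 6.0]
grip_width: 0.9
finger_force: 2.3
```

apply_moves:
  motion: "0 0 0.001 0; 0 0 0 0; 0 0 0 0"

```text
time: 8.2
tool_pos: [522.8, -51.7, 82.0]
tcp_rot: [3.141, -0.001, -0.001]
contact_force: [-0.1, -3.8, 5.1]
grip_width: -0.0
finger_force: 3.2
```

apply_moves:
  motion: "0 0 0.001 0; 0 0 0 0; 0 0 0 0"

```text
time: 8.57
tool_pos: [522.8, -51.7, 81.2]
tcp_rot: [3.141, -0.001, -0.001]
contact_force: [-0.7, -2.6, 7.3]
grip_width: 0.4
finger_force: 4.0
```

Yellow is on its stop as well. Next is blue.

apply_moves:
  motion: "0 0 -0.002 0; 0 0 -0.003 0; 0 0 -0.01 0; 0 0 -0.02 0; 0 -0.027 0 0; 0 -0.028 0 0; 0 0 0 0; 0 0 0 0"

```text
time: 9.57
tool_pos: [522.5, 3.2, 115.7]
tcp_rot: [3.141, 0.0, -0.0]
contact_force: [0.1, -0.0, 0.8]
grip_width: 0.4
finger_force: 0.0
```

apply_moves:
  motion: "0 0 0.018 0; 0 0 0.003 0; 0 0 0.003 0; 0 0 0.003 0; 0 0 0.002 0; 0 0 0.002 0; 0 0 0 0; 0 0 0 0"

```text
time: 10.58
tool_pos: [522.8, 3.3, 84.9]
tcp_rot: [3.141, -0.001, -0.001]
contact_force: [-0.9, -2.5, 2.9]
grip_width: 0.8
finger_force: 1.7
```

apply_moves:
  motion: "0 0 0.001 0; 0 0 0.001 0; 0 0 0 0; 0 0 0 0"

```text
time: 11.08
tool_pos: [522.8, 3.4, 82.8]
tcp_rot: [3.141, -0.001, -0.001]
contact_force: [-0.6, -2.6, 5.1]
grip_width: 0.2
finger_force: 2.3
```

apply_moves:
  motion: "0 0 0.001 0; 0 0 0 0; 0 0 0 0"

```text
time: 11.45
tool_pos: [522.8, 3.3, 82.0]
tcp_rot: [3.141, -0.001, -0.001]
contact_force: [-0.3, -2.0, 6.6]
grip_width: 1.0
finger_force: 3.2
```

apply_moves:
  motion: "0 0 0.001 0; 0 0 0 0; 0 0 0 0"

```text
time: 11.82
tool_pos: [522.9, 3.4, 81.2]
tcp_rot: [3.141, -0.001, -0.001]
contact_force: [-0.8, -3.3, 7.8]
grip_width: 0.5
finger_force: 4.0
```

apply_moves:
  motion: "0 0 -0.002 0; 0 0 -0.003 0; 0 0 -0.015 0; 0 0 -0.04 0; 0 0 -0.05 0; 0 0 -0.04 0; 0 0.04 0 0; 0 0.05 0 0"

```text
time: 12.82
tool_pos: [522.6, -86.4, 232.1]
tcp_rot: [-3.141, -0.002, 0.002]
contact_force: [0.7, 0.1, -0.2]
grip_width: 0.4
finger_force: 0.0
```

apply_moves:
  motion: "0 0.05 0 0; 0 0.05 0 0; 0 0.05 0 0; 0 0.05 0 0; 0 0.05 0 0; -0.02 0.04 0 0; 0 0 0 0; 0 0 0 0"

```text
time: 13.82
tool_pos: [502.4, -375.8, 231.0]
tcp_rot: [-3.141, -0.0, -0.001]
contact_force: [-0.1, 0.4, -1.1]
grip_width: 0.6
finger_force: 0.0
```

```bash
python3 - <<'E'
from h import *
c=bot.capture("side"); cv2.imwrite("pics/s3.png",cv2.resize(c["img"][140:250,270:400],None,fx=5,fy=5,interpolation=2))
Z=[]
for i in range(4):
  for n in ["top","side"]:
    c=bot.capture(n); P=xyz(c,np.ones((400,640),bool))
    Z.append([np.median(P[(np.hypot(P[:,0]-522.4,P[:,1]-y)<9)&(P[:,2]>70),2]) for y in (-106.5,-51.5,3.5,58.5)])
Z=np.array(Z);print("top",np.mean(Z[::2],0).round(1),"side",np.mean(Z[1::2],0).round(1)); print(bot.get_obs()["tool_pos"],bot.get_obs()["time"])
E
```

```text
top [83.6 84.3 83.7 93.1] side [84.2 84.  83.9 92.6]
[ 502.5207704  -376.14620619  230.8449877 ] 14.275
```

View pics/s3.png

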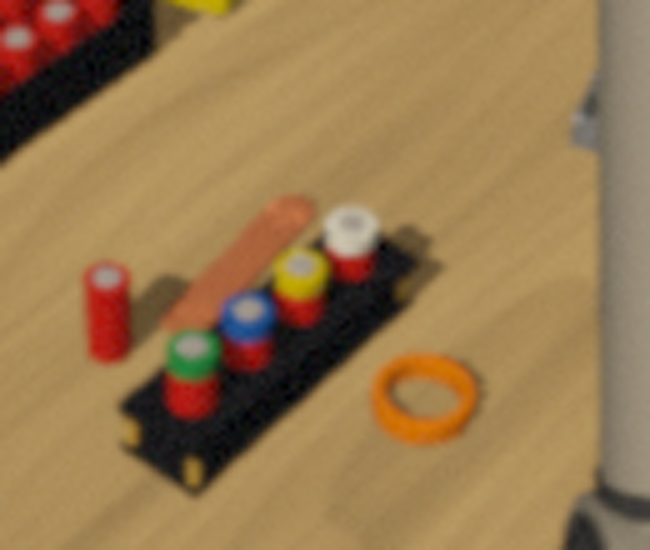

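The white (350,235), yellow (300,272) and blue (248,318) cells all sit low, with tops at about 84 mm. Green (193,355) still stands at about 93 mm. The spare cell, end cap and tape roll haven't moved.

```bash
python3 -c "
from plant import bot
print(bot.close_job())"
```

```text
the job is handed in; nothing more can be done
None
```

I pressed the white, yellow and blue cells in that order until each reached its stop, at about 8 N each, left the green one standing untouched, and handed the job in at about 14 s.

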